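Book in the red food can at the code scanner

TASK

On the food bank's sorting table, book in the can with the red label and lid: stand it upright on the round spot of the scanner plate, centred, and turned so that its bar code panel squarely faces the red window of the scanner block. Set it down gently, let go, and leave the green and the yellow can alone.

Things in the scene. Friction and masses are not known exactly. Their poses are not given: they have to be found in the camera images.
- red_can: The can to book in, red label and lid: steel food can, 54 mm diameter, 82 mm tall, about 0.22 kg, standing upright; origin: centre of its underside, z up. On its side a white panel with black bars (the code), 35 mm wide, 50 mm high, 41 mm up, centred on the can's own +x; on the lid a black tab 20 x 10 mm runs from near the centre to the rim the same way.
- scanner: Fixed station: black block 60 (x) x 110 (y) x 90 mm high; origin: centre of the block's underside, at table height, z up. Red window in the face towards its own -x (x = -30 mm). Steel plate 4 mm thick, 110 mm wide, runs on the table out to x = -160 mm. Round spot, white with yellow rim, 72 mm across, on the plate, centre x = -110, y = 0, z = 4 mm. The code faces the window when can +x is along station +x.
- green_can: Bystander, green label and lid: steel food can, 54 mm diameter, 82 mm tall, about 0.22 kg, standing upright; origin: centre of its underside, z up. It too has a code panel and a black lid tab on its +x. Leave it alone.
- yellow_can: Bystander, yellow label and lid: steel food can, 54 mm diameter, 82 mm tall, about 0.22 kg, standing upright; origin: centre of its underside, z up. It too has a code panel and a black lid tab on its +x. Leave it alone.

How it is judged:
At the end, for the whole second after the job is handed in: The red can stands upright and at rest on the scanner plate, released, its centre within 15 mm of the spot's centre along and across the station, its code panel facing the window within 15 degrees; the other two cans stand where they were, within 20 mm (x of red_can in the frame of scanner between -0.125 and -0.095 m and y of red_can in the frame of scanner between -0.015 and 0.015 m and z of red_can in the frame of scanner between 0.001 and 0.008 m and angle between each of red_can, green_can, yellow_can's own z axis and vertical below 0.1 rad and angle between the x axis of red_can and the x axis of scanner, either way round below 0.2618 rad and x of scanner in the frame of red_can above 0.05 m and linear speed of red_can below 0.02 m/s and angular speed of red_can below 0.1 rad/s and distance of each of green_can, yellow_can from where it was at the start of the episode below 0.02 m); the robot touches nothing.
It fails at once if the green can is moved more than 20 mm or tipped (distance of green_can from where it was at the start of the episode above 0.02 m or angle between green_can's own z axis and vertical above 0.35 rad).
It fails at once if the yellow can is moved more than 20 mm or tipped (distance of yellow_can from where it was at the start of the episode above 0.02 m or angle between yellow_can's own z axis and vertical above 0.35 rad).
It fails at once if the red can is dropped, slammed or rammed onto the scanner station (over 100 N) (contact force between red_can and scanner above 100 N).
It fails at once if the red can is tipped over (angle between red_can's own z axis and vertical above 0.8 rad).
It also fails if it takes over 35 s, if anything falls off the work surface, if the arm or the gripper's body presses on something with over 40 N, if the wrist force passes 120 N, or if a joint passes its speed limit or range.

ROBOT

A 6-joint arm with a two-finger parallel gripper is mounted at the origin on the work surface. World frame = base frame: x ahead of the robot, y to its left, z up, the work surface at z = 0. Lengths are in m, angles in rad, forces in N, time in s.
With the tool pointing down it reaches from about 0.35 to 0.875 m from the base axis. Payload 15.5 kg.
Tool frame: the origin (TCP) lies on the centre line of the jaws, within the pads' length; the fingertips stand 8 mm ahead of it and the grasp point (between the pads) lies 11 mm behind it; z points along the fingers, y is the line along which they close (so a half turn about z gives the same grasp; the last joint's range is limited). The gripper opens to 85 mm and grips with 20 to 120 N. Pads are 22 mm wide; open, the fingers measure 114 mm over their backs; the gripper's body (76 mm by 85 mm) begins 54 mm behind the grasp point. The pads swing forward as they close: fully open they stand 13 mm farther back than shut.
Start: joints at [-1.421, 0.494, 1.345, -0, 1.302, -0.096], TCP at [0.152, -0.606, 0.239] pointing down, gripper open.
Joint ranges: [-2.91, 2.91], [-0.82, 2.16], [0.22, 2.67], [-1.22, 4.37], [0.12, 2.79], [-3.08, 3.08]. Speed limits (rad/s): [1.89, 1.89, 2.57, 3.01, 3.01, 3.01].

INTERFACE

Orientations are given as a unit quaternion [w, x, y, z].
In Python, from rig import r gives the robot as it stands.
- The arm moves only by the tool step_arm, never from a script. Its argument "commands" is a list of rows, each a list of 3 entries, a list of its own where there are three numbers: the turn, a rotation vector about the tool's x, y, z in rad, then the shift along the tool's x, y, z in cm, then the closure, from -1 (fully open) to 1 (shut). A call has 1 to 12 rows; each row shifts and turns the commanded pose from where the row before left it, along the tool's axes as they then stand; what a row does not reach is not made up. A row lasts 1/12 s, in which the tool goes at most 41.7 mm and 7.16 degrees, less where a joint would pass 70% of its speed; a pose out of reach is approached as far as the arm can. A call is refused whole if a number of a shift passes 4.17 or a number of a turn 0.125, either way. A call with a gripper value outside its range is refused whole. The fingers move at their own pace and stop on an object; "newtons" is the grip in N (left out, the last holds). Time passes only in rows, so rows that do not move let the fingers close. It gives the time, the measured TCP pose, the force, the opening and the grip force at its end, in the units of the state.
- r.read_state(): the state, without advancing time (a new reading comes with each control period).
- r.capture(name): name is "scene" or "top" or "wrist"; returns the picture (400x640x3 uint8, red, green, blue); there is no depth.
- r.camera_params(name): a dict with "vfov" (degrees; the focal length in pixels is half the picture's height over the tangent of half this angle, whatever the lens; pixels are square), "cx", "cy" (the principal point, pixels), "k1" (the pictures are not rectified: a ray, as slopes to the right and down, at radius r is drawn at 1 + k1 r^2 times it, then the intrinsics apply), "R" (3x3) and "t" (3): a world point X has camera coordinates R X + t. Camera axes: x right, y down, z forward; pixel columns grow to the right and rows downward; lengths in m; the calibration is good to about 2 mm. A picture is of the moment at which its call begins: read the wrist's pose just before it. camera_params takes no time and is no camera call; for the wrist camera it gives the pose at the moment of the call.
- r.close_job(): hands the job in; it is judged then, once.
Trained networks look in the newest picture that a camera, given by its name, has taken for a name from the list of things; names that differ only in an ending like _2 or _b are one class to them, and where a whole thing is asked for, a point or a joint stands for the part that bears it (a point fixed in the world has none). Each returns a list of dicts, best first, with "confidence" (0 to 1); they miss things now and then, are a little off and sometimes report something else, mostly with a low value. They report only what shows in the picture. A call takes as long as a camera call.
- r.outline_of(camera, query): "pixels" (400x640 bool, what is visible of it) and "bbox" ([left, top, width, height] in pixels, round what is visible of it).
The state is a dict: "clock": time; "q": joint angles; "qd": joint speeds; "joint_torque": joint torques, N m; "position": TCP position; "tool_rot": TCP orientation; "force": force on the tool from outside, world axes, zero at the start; "torque": the same for the moment, N m; "finger_gap": finger opening in m; "finger_force": force on a finger pad.
Only numpy, scipy, OpenCV 4.12 (cv2) and the standard library are available. Lean on these libraries where they do the work, as an engineer would, in place of code of your own. Each camera call takes 0.05 s, during which the arm holds its last target. There are 200 camera calls.

## Working session

There is one attempt and no reset: what is moved stays moved. The work goes in short steps, Python scripts to look and compute and a tool call to move; the robot and the scene stay as the last step left them, time stands still between calls to the robot, and variables do not carry over. Pictures are saved under pics/ and viewed, at most 10 in all, crops included, and the job is handed in when it is done.

Besides the shell and the picture viewer there is one more tool, called after ">>>" as name([rows], argument=value, ...), one row to a line, values as JSON. step_arm: Moves the arm, as the interface text tells. Its arguments: {"type":"object","properties":{"commands":{"type":"array","items":{"type":"array"}},"newtons":{"type":"number"}},"required":["commands"]}

```bash
mkdir -p pics
python3 - <<'E'
from rig import r
import cv2,numpy as np
s=r.read_state();print({k:np.round(s[k],3) for k in('clock','position','tool_rot','finger_gap','force')})
ims=[]
for n in('scene','top'):
    im=r.capture(n);cv2.imwrite(f'pics/{n}0.png',im[...,::-1])
    p=r.camera_params(n);print(n,{k:np.round(v,4).tolist() for k,v in p.items()})
    for q in('red_can','green_can','yellow_can','scanner'):
        for d in r.outline_of(n,q)[:2]:print(q,round(d['confidence'],2),d['bbox'])
E
```

```text
{'clock': np.float64(0.0), 'position': array([ 0.152, -0.606,  0.239]), 'tool_rot': array([-0.001,  0.992,  0.123, -0.   ]), 'finger_gap': np.float64(0.085), 'force': array([ 0.03 , -0.192,  0.102])}
scene {'vfov': 50.9854, 'cx': 314.6323, 'cy': 206.2549, 'k1': 0.0369, 'R': [[-0.1564, 0.9876, -0.0105], [0.8595, 0.1308, -0.4942], [-0.4867, -0.0863, -0.8693]], 't': [0.0604, -0.4532, 1.2068]}
red_can 0.6 [242.3, 218.7, 32.9, 40.7]
green_can 0.97 [186.6, 170.3, 34.7, 42.5]
yellow_can 0.78 [291.1, 148.5, 24.9, 41.5]
scanner 0.73 [350.5, 178.5, 107.0, 67.8]
top {'vfov': 45.0461, 'cx': 319.3565, 'cy': 196.788, 'k1': -0.0279, 'R': [[0.0029, -0.9999, -0.0166], [-0.9915, -0.0007, -0.1303], [0.1303, 0.0168, -0.9913]], 't': [0.0182, 0.5468, 0.9111]}
red_can 0.65 [354.3, 127.4, 32.3, 33.5]
green_can 0.95 [425.1, 180.5, 40.8, 33.6]
yellow_can 0.71 [328.3, 229.7, 26.0, 32.8]
yellow_can 0.7 [427.2, 179.5, 38.9, 34.7]
scanner 0.76 [159.0, 170.7, 116.9, 80.9]
```

View pics/top0.png

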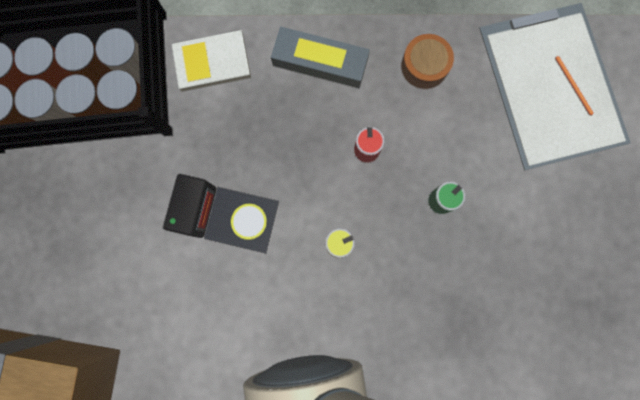

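View pics/scene0.png

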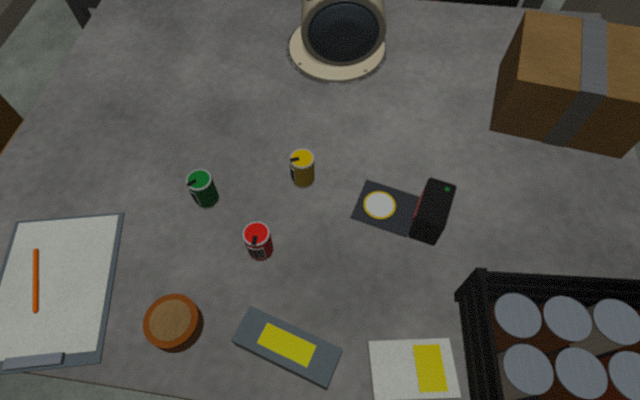

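The top view shows the red lid at about (369,141) with its tab up, green at (450,196), yellow at (340,243) and the spot at (248,221) with the block to its left. The scene view agrees. Next I segment the lids, tab and spot and unproject them.

```bash
cat > h.py <<'E'
import numpy as np,cv2
def rays(p,uv):
    f=200/np.tan(np.radians(p['vfov']/2))
    K=np.array([[f,0,p['cx']],[0,f,p['cy']],[0,0,1.]])
    x=cv2.undistortPoints(np.array(uv,float).reshape(-1,1,2),K,np.array([p['k1'],0,0,0.])).reshape(-1,2)
    R=np.array(p['R']);t=np.array(p['t'])
    return -R.T@t,np.c_[x,np.ones(len(x))]@R
def toz(p,uv,z):
    c,d=rays(p,uv);return c+d*((z-c[2])/d[:,2])[:,None]
def hsv(im):return cv2.cvtColor(im,cv2.COLOR_RGB2HSV)
def circ(m):
    n,l,s,c=cv2.connectedComponentsWithStats(m.astype(np.uint8));i=1+np.argmax(s[1:,4])
    k=max(cv2.findContours((l==i).astype(np.uint8),0,2)[0],key=len)
    h=cv2.convexHull(k).reshape(-1,2).astype(float);return h
def fitc(P):
    A=np.c_[2*P[:,:2],np.ones(len(P))];s=np.linalg.lstsq(A,(P[:,:2]**2).sum(1),rcond=None)[0]
    return s[:2],np.sqrt(s[2]+s[:2]@s[:2])
E
python3 - <<'E'
from rig import r
from h import *
for n in('top','scene'):
    im=cv2.imread(f'pics/{n}0.png')[...,::-1].copy();p=r.camera_params(n);H=hsv(im).astype(int)
    h,s,v=H[...,0],H[...,1],H[...,2]
    box={'top':dict(red=(350,120,390,168),green=(428,178,470,218),yellow=(322,226,358,260),spot=(226,200,270,243)),
     'scene':dict(red=(240,216,276,262),green=(184,166,220,210),yellow=(286,146,318,190),spot=(356,186,402,224))}[n]
    for k,(a,b,c,d) in box.items():
        M=np.zeros(h.shape,bool);M[b:d,a:c]=True
        if k=='spot':
            g=M&(((s>90)&(h>15)&(h<40)&(v>90))|((v>150)))
        else:
            hh={'red':(h<8)|(h>172),'green':(h>45)&(h<85),'yellow':(h>18)&(h<38)}[k]
            vt=np.percentile(v[M&hh&(s>110)],95)
            g=M&hh&(s>110)&(v>0.78*vt)
        hu=circ(g);P=toz(p,hu,0.004 if k=='spot' else .082)
        c0,R0=fitc(P)
        out=[n,k,c0.round(4),round(R0,4)]
        if k!='spot':
            # tab: dark pixels within the lid circle
            vv,uu=np.nonzero(M&(v<0.45*vt));Q=toz(p,np.c_[uu,vv],.082)[:,:2];q=Q[np.hypot(*(Q-c0).T)<.024]
            m=q.mean(0)-c0;out+=[len(q),'tab yaw',round(np.degrees(np.arctan2(m[1],m[0])),1),np.hypot(*m).round(4)]
        print(*out)
    # plate dark
p=r.camera_params('top')
im=cv2.imread('pics/top0.png')[...,::-1]
cv2.imwrite('pics/crop0.png',cv2.resize(np.hstack([im[165:260,155:285],im[115:210,345:475]]),None,fx=3,fy=3,interpolation=2)[...,::-1])
E
```

```text
top red [ 0.6488 -0.0768] 0.022 27 tab yaw 2.9 0.0159
top green [ 0.5434 -0.226 ] 0.0208 11 tab yaw -45.4 0.0155
top yellow [ 0.4553 -0.019 ] 0.0217 28 tab yaw -65.7 0.0159
top spot [0.5015 0.1637] 0.0367
scene red [ 0.6466 -0.076 ] 0.0228 29 tab yaw 2.4 0.0153
scene green [ 0.5408 -0.2247] 0.0213 19 tab yaw -46.1 0.0159
scene yellow [ 0.4534 -0.0179] 0.0228 20 tab yaw -66.5 0.0158
scene spot [0.4993 0.1649] 0.0367
```

View pics/crop0.png

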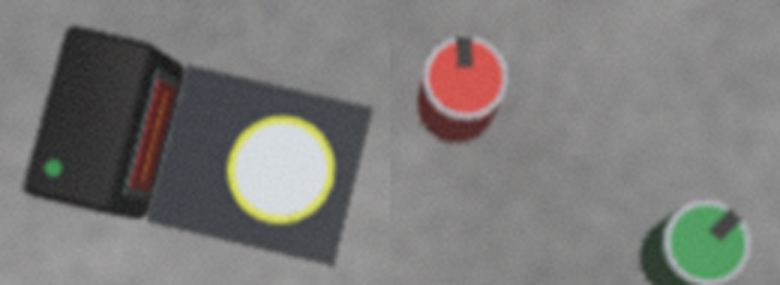

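The crop shows the plate's outer corners at full-picture (279,201) and (267,253), and its inner corners at (217,187) and (204,238). I'll compute the station's yaw from these and convert the first move to tool axes.

```bash
cat >> h.py <<'E'
from scipy.spatial.transform import Rotation as Ro
def Rt(s):
    w,x,y,z=s['tool_rot'];return Ro.from_quat([x,y,z,w])
def report(s,goal,yawx):
    """tool-axis shift (cm) and turn (rad) to reach TCP goal with tool down, tool x at yaw"""
    T=Rt(s);G=Ro.from_matrix(np.array([[np.cos(yawx),np.sin(yawx),0],[np.sin(yawx),-np.cos(yawx),0],[0,0,-1]]))
    print('pos',np.round(s['position'],4),'shift cm now-axes',np.round(100*T.inv().apply(np.array(goal)-s['position']),2),
     'goal-axes',np.round(100*G.inv().apply(np.array(goal)-s['position']),2),'turn',np.round((T.inv()*G).as_rotvec(),4),'t',round(s['clock'],2))
E
python3 - <<'E'
from rig import r
from h import *
p=r.camera_params('top')
P=toz(p,np.array([[186,66],[371,107],[148,219],[335,264]])/3+[155,165]-[1/3,1/3],.004)[:,:2]
for a,b in((1,0),(3,2),(1,3)):
    d=P[b]-P[a];print(np.degrees(np.arctan2(d[1],d[0])),np.hypot(*d))
print(P)
report(r.read_state(),[.6477,-.0764,.20],np.radians(2.5))
E
```

```text
77.52683285664801 0.1299097685681216
76.84080904944531 0.13018228515725758
167.90654399436644 0.10814587886676347
[[0.57167806 0.22993584]
 [0.54361984 0.1030923 ]
 [0.46751098 0.25251347]
 [0.43787402 0.1257496 ]]
pos [ 0.1521 -0.6062  0.2392] shift cm now-axes [ 60.96 -39.32   3.93] goal-axes [ 51.83 -50.77   3.92] turn [-1.000e-04  0.000e+00  2.022e-01] t 0.5
```

>>> step_arm([
  [[0,0,0.1],[0,0,0],-1],
  [[0,0,0.1],[0,0,0],-1],
  [[0,0,0],[2.5,-2.5,0],-1],
  [[0,0,0],[2.5,-2.5,0],-1],
  [[0,0,0],[2.5,-2.5,0],-1],
  [[0,0,0],[2.5,-2.5,0],-1],
  [[0,0,0],[2.5,-2.5,0],-1],
  [[0,0,0],[2.5,-2.5,0],-1],
  [[0,0,0],[2.5,-2.5,0],-1],
  [[0,0,0],[2.5,-2.5,0],-1],
  [[0,0,0],[2.5,-2.5,0],-1],
  [[0,0,0],[2.5,-2.5,0],-1],
])

```text
clock: 1.5
position: [0.3913, -0.3436, 0.2395]
tool_rot: [0.0, 1.0, 0.023, 0.0]
force: [0.4, -0.6, 0.2]
finger_gap: 0.0857
finger_force: 0.0
```

>>> step_arm([
  [[0,0,0],[2.5,-2.5,0],-1],
  [[0,0,0],[2.5,-2.5,0],-1],
  [[0,0,0],[2.5,-2.5,0],-1],
  [[0,0,0],[2.5,-2.5,0],-1],
  [[0,0,0],[2.5,-2.5,0],-1],
  [[0,0,0],[2.5,-2.5,0],-1],
  [[0,0,0],[2.5,-2.5,0],-1],
  [[0,0,0],[2.5,-2.5,0],-1],
  [[0,0,0],[1.8,-0.8,1],-1],
  [[0,0,0],[0,0,1],-1],
  [[0,0,0],[0,0,1],-1],
  [[0,0,0],[0,0,0],-1],
])

```text
clock: 2.5
position: [0.5971, -0.1272, 0.207]
tool_rot: [-0.0, 1.0, 0.023, -0.002]
force: [0.4, 0.5, -1.1]
finger_gap: 0.0852
finger_force: 0.0
```

Run:
```python
from rig import r
from h import *
s=r.read_state();report(s,[.6477,-.0764,.068],np.radians(2.5))
p=r.camera_params('wrist');im=r.capture('wrist');cv2.imwrite('pics/w1.png',im[...,::-1])
np.savez('w1.npz',**p);print({k:np.round(v,3).tolist() for k,v in p.items()})
R=np.array(p['R']);X=R@[.6477,-.0764,.082]+p['t'];f=200/np.tan(np.radians(p['vfov']/2));print(f*X[:2]/X[2]+[p['cx'],p['cy']])
```

```text
pos [ 0.5971 -0.1272  0.207 ] shift cm now-axes [ 5.33 -4.83 13.89] goal-axes [ 5.28 -4.86 13.9 ] turn [-0.0011  0.0035  0.0022] t 2.5
{'vfov': 71.186, 'cx': 323.288, 'cy': 197.971, 'k1': -0.001, 'R': [[0.045, -0.999, 0.0], [-0.951, -0.043, 0.305], [-0.305, -0.014, -0.952]], 't': [-0.156, 0.532, 0.529]}
[268.55339378 137.06293148]
```

View pics/w1.png

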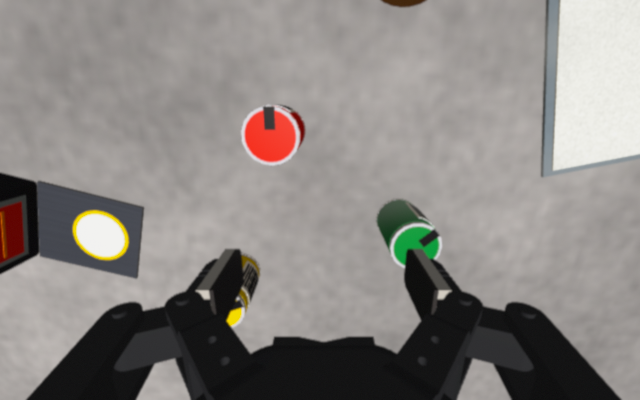

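The wrist view shows the red lid at about (272,134) with its tab pointing up, and the spot at (101,235). The arm stopped about 7 cm short of the can. I'll measure again from this picture.

```bash
cat >> h.py <<'E'
def redlid(p,im,box,z=.082):
    H=hsv(im).astype(int);h,s,v=H[...,0],H[...,1],H[...,2];M=np.zeros(h.shape,bool);a,b,c,d=box;M[b:d,a:c]=True
    g=M&((h<8)|(h>172))&(s>110);vt=np.percentile(v[g],95);g&=v>.85*vt
    c0,R0=fitc(toz(p,circ(g),z))
    vv,uu=np.nonzero(M&(v<.45*vt));Q=toz(p,np.c_[uu,vv],z)[:,:2];q=Q[np.hypot(*(Q-c0).T)<R0];m=q.mean(0)-c0
    return c0,R0,np.degrees(np.arctan2(m[1],m[0]))
def spot(p,im,box):
    H=hsv(im).astype(int);h,s,v=H[...,0],H[...,1],H[...,2];M=np.zeros(h.shape,bool);a,b,c,d=box;M[b:d,a:c]=True
    return fitc(toz(p,circ(M&(v>150)),.004))
E
python3 - <<'E'
from h import *
p=dict(np.load('w1.npz'));im=cv2.imread('pics/w1.png')[...,::-1].copy()
print(redlid(p,im,(235,98,312,170)),spot(p,im,(66,204,134,266)))
P=toz(p,[[38,181],[143.5,207],[137,278]],.004)[:,:2];print(P)
d=P[0]-P[1];print(np.degrees(np.arctan2(d[1],d[0])));d=P[1]-P[2];print(np.degrees(np.arctan2(d[1],d[0]))+90)
E
```

```text
(array([ 0.64856285, -0.07752594]), np.float64(0.023082035534471825), np.float64(2.538892960023974)) (array([0.50118106, 0.16303235]), np.float64(0.036377447690335483))
[[0.57273433 0.22590812]
 [0.54407368 0.0997488 ]
 [0.43751118 0.12473353]]
77.20088398877843
76.80472370366886
```

>>> step_arm([
  [[0,0,0],[1.33,-1.2,0],-1],
  [[0,0,0],[1.33,-1.2,0],-1],
  [[0,0,0],[1.33,-1.2,0],-1],
  [[0,0,0],[1.32,-1.18,0],-1],
  [[0,0,0],[0,0,2],-1],
  [[0,0,0],[0,0,2],-1],
  [[0,0,0],[0,0,2],-1],
  [[0,0,0],[0,0,0],-1],
])

```text
clock: 3.22
position: [0.6472, -0.0776, 0.1464]
tool_rot: [-0.001, 1.0, 0.022, -0.002]
force: [-0.8, 0.3, -0.4]
finger_gap: 0.0854
finger_force: 0.0
```

Run:
```python
from rig import r
from h import *
s=r.read_state();report(s,[.648,-.077,.046],np.radians(2.5))
```

```text
pos [ 0.6472 -0.0776  0.1464] shift cm now-axes [ 0.13 -0.05 10.04] goal-axes [ 0.08 -0.06 10.04] turn [-0.0012  0.0049  0.001 ] t 3.22
```

>>> step_arm([
  [[0,0.004,0],[0.08,-0.06,1.7],-1],
  [[0,0,0],[0,0,1.7],-1],
  [[0,0,0],[0,0,1.7],-1],
  [[0,0,0],[0,0,1.7],-1],
  [[0,0,0],[0,0,1.6],-1],
  [[0,0,0],[0,0,1.6],-1],
  [[0,0,0],[0,0,0],-1],
  [[0,0,0],[0,0,0],-1],
])

```text
clock: 3.88
position: [0.6505, -0.0771, 0.0502]
tool_rot: [-0.0, 1.0, 0.022, 0.002]
force: [-0.1, 0.8, 0.6]
finger_gap: 0.0853
finger_force: 0.0
```

>>> step_arm([
  [[0,0,0],[0,0,0],0],
  [[0,0,0],[0,0,0],0.1],
  [[0,0,0],[0,0,0],0.2],
  [[0,0,0],[0,0,0],0.3],
  [[0,0,0],[0,0,0],0.4],
  [[0,0,0],[0,0,0],0.6],
  [[0,0,0],[0,0,0],1],
  [[0,0,0],[0,0,0],1],
  [[0,0,0],[0,0,0],1],
  [[0,0,0],[0,0,0],1],
], newtons=40)

```text
clock: 4.72
position: [0.6513, -0.0767, 0.0508]
tool_rot: [0.0, 1.0, 0.023, 0.003]
force: [-1.1, -0.1, 8.0]
finger_gap: 0.0534
finger_force: 40.4
```

>>> step_arm([
  [[0,0,0],[0,0,-0.5],1],
  [[0,0,0],[0,0,-1],1],
  [[0,0,0],[0,0,-1.5],1],
  [[0,0,0],[0,0,-1.5],1],
  [[0,0,0],[0,0,-1.5],1],
  [[0,0,0],[0,0,-1],1],
  [[0,0,0],[0,0,0],1],
  [[0,0,0],[0,0,0],1],
])

```text
clock: 5.38
position: [0.6505, -0.0765, 0.1199]
tool_rot: [0.0, 1.0, 0.023, 0.003]
force: [0.5, 0.1, -2.5]
finger_gap: 0.0532
finger_force: 42.6
```

Run:
```python
from rig import r
from h import *
s=r.read_state();print(s['finger_gap'],s['force'])
report(s,[.503,.166,.115],np.radians(2.5+74.7))
p=r.camera_params('wrist');im=r.capture('wrist');cv2.imwrite('pics/w2.png',im[...,::-1]);np.savez('w2.npz',**p)
```

```text
0.053233959688170955 [ 0.47639935  0.10218127 -2.46358681]
pos [ 0.6505 -0.0765  0.1199] shift cm now-axes [-13.62 -24.9    0.41] goal-axes [ 20.38 -19.75   0.49] turn [ 0.0035 -0.0041 -1.3016] t 5.38
```

View pics/w2.png

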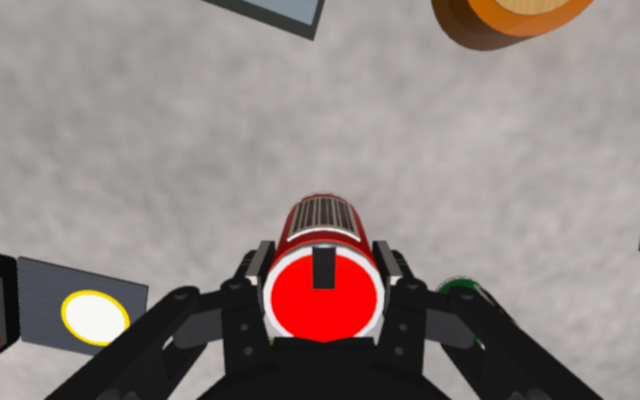

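The can hangs straight in the jaws with its tab pointing forward along tool x. Next I turn and carry it to the spot.

>>> step_arm([
  [[0,0,-0.1085],[0,0,0],1],
  [[0,0,-0.1085],[0,0,0],1],
  [[0,0,-0.1085],[0,0,0],1],
  [[0,0,-0.1085],[0,0,0],1],
  [[0,0,-0.1085],[0,0,0],1],
  [[0,0,-0.1085],[0,0,0],1],
  [[0,0,-0.1085],[0,0,0],1],
  [[0,0,-0.1085],[0,0,0],1],
  [[0,0,-0.1085],[0,0,0],1],
  [[0,0,-0.1085],[0,0,0],1],
  [[0,0,-0.1085],[0,0,0],1],
  [[0,0,-0.1085],[0,0,0],1],
])

```text
clock: 6.43
position: [0.6497, -0.0763, 0.118]
tool_rot: [0.0, 0.78, 0.626, 0.001]
force: [-0.5, 0.2, -3.0]
finger_gap: 0.0529
finger_force: 42.7
```

>>> step_arm([
  [[0,0,0],[1,-1,0],1],
  [[0,0,0],[2.1,-2,0],1],
  [[0,0,0],[2.1,-2,0],1],
  [[0,0,0],[2.1,-2,0],1],
  [[0,0,0],[2.1,-2,0],1],
  [[0,0,0],[2.1,-2,0],1],
  [[0,0,0],[2.1,-2,0],1],
  [[0,0,0],[2.1,-2,0],1],
  [[0,0,0],[2.1,-2,0],1],
  [[0,0,0],[1.8,-2,0],1],
  [[0,0,0],[0.8,-0.8,0],1],
  [[0,0,0],[0,0,0],1],
])

```text
clock: 7.43
position: [0.5, 0.1681, 0.1182]
tool_rot: [0.001, 0.781, 0.624, 0.001]
force: [-0.0, -0.8, -2.9]
finger_gap: 0.0531
finger_force: 42.9
```

Run:
```python
from rig import r
from h import *
s=r.read_state();print(s['finger_gap'],s['force'])
report(s,[.5013,.1672,.0758],np.radians(77.2))
out=[]
for n in('top','wrist'):
    p=r.camera_params(n);im=r.capture(n);out.append(im);np.savez(n+'3.npz',**p);cv2.imwrite(f'pics/{n}3.png',im[...,::-1])
cv2.imwrite('pics/c3.png',np.hstack([cv2.resize(out[0][130:330,150:350],(400,400)),out[1][:,120:520]])[...,::-1])
```

```text
0.0530906038624498 [-0.04499007 -0.83817793 -2.92904366]
pos [0.5    0.1681 0.1182] shift cm now-axes [-0.06  0.14  4.24] goal-axes [-0.06  0.15  4.24] turn [ 0.0017 -0.0005  0.0012] t 7.43
```

View pics/c3.png

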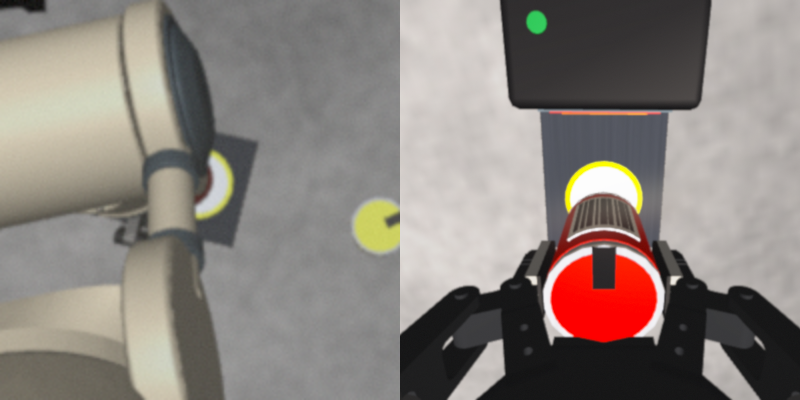

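The wrist view shows the can with code and tab facing the block, and lid and spot lined up laterally (crop columns about 602 and 604). Along the station I'll check with a fit before lowering.

Run:
```python
from h import *
def cf(p,im,mask,z,rad,rowmax):
    n,l,s,c=cv2.connectedComponentsWithStats(mask.astype(np.uint8));i=1+np.argmax(s[1:,4])
    k=max(cv2.findContours((l==i).astype(np.uint8),0,1)[0],key=len).reshape(-1,2).astype(float)
    k=cv2.convexHull(k.astype(np.float32)).reshape(-1,2);k=k[k[:,1]<rowmax]
    c,R=fitc(toz(p,k,z));return c,R,len(k)
for n,z in(('w2',.082+.0691),('wrist3',.082+.0674)):
    p=dict(np.load(n+'.npz'));im=cv2.imread(f'pics/{n}.png')[...,::-1].copy();H=hsv(im).astype(int);h,s,v=[H[...,i] for i in range(3)]
    g=((h<8)|(h>172))&(s>180)&(v>220);g[:245]=0;print(n,cf(p,im,g,z,0,330))
    tb=(v<80);M=np.zeros(v.shape,bool);M[252:288,300:345]=1
    vv,uu=np.nonzero(tb&M);Q=toz(p,np.c_[uu,vv],z)[:,:2];w=np.linalg.svd(Q-Q.mean(0))[2][0];print('tab',Q.mean(0),np.degrees(np.arctan2(w[1],w[0])))
M=np.zeros(v.shape,bool);M[155:215,280:366]=1
g=M&(((h>18)&(h<38)&(s>120)&(v>120))|(v>200)&(s<40));print('spot',cf(p,im,g,.004,0,192))
```

```text
w2 (array([ 0.64746932, -0.07807624]), np.float64(0.023089435191873727), 32)
tab [ 0.66314529 -0.07737479] -177.485859321773
wrist3 (array([0.50055468, 0.16254094]), np.float64(0.02315251357098738), 31)
tab [0.50403384 0.1779401 ] -102.45181293366667
spot (array([0.50102882, 0.16273196]), np.float64(0.03639272542027904), 18)
```

The can is centred within 1 mm or so and its yaw is 77.5°. I'll lower it, slowly towards the end.

>>> step_arm([
  [[0,0,0],[0,0,0.7],1],
  [[0,0,0],[0,0,1],1],
  [[0,0,0],[0,0,1],1],
  [[0,0,0],[0,0,1],1],
  [[0,0,0],[0,0,1],1],
  [[0,0,0],[0,0,0.6],1],
  [[0,0,0],[0,0,0.3],1],
  [[0,0,0],[0,0,0],1],
  [[0,0,0],[0,0,0],1],
])

```text
clock: 8.28
position: [0.5026, 0.1663, 0.0627]
tool_rot: [0.001, 0.781, 0.624, 0.002]
force: [0.2, 0.3, -2.3]
finger_gap: 0.0532
finger_force: 42.9
```

>>> step_arm([
  [[0,0,0],[0,0,0.1],1],
  [[0,0,0],[0,0,0.1],1],
  [[0,0,0],[0,0,0.1],1],
  [[0,0,0],[0,0,0],1],
  [[0,0,0],[0,0,0],1],
])

```text
clock: 8.7
position: [0.5026, 0.1663, 0.0598]
tool_rot: [0.001, 0.781, 0.624, 0.002]
force: [-0.5, 0.3, -2.8]
finger_gap: 0.0532
finger_force: 42.9
```

>>> step_arm([
  [[0,0,0],[0.15,-0.2,0.1],1],
  [[0,0,0],[0,0,0.1],1],
  [[0,0,0],[0,0,0.1],1],
  [[0,0,0],[0,0,0.05],1],
  [[0,0,0],[0,0,0.05],1],
  [[0,0,0],[0,0,0],1],
  [[0,0,0],[0,0,0],1],
])

```text
clock: 9.28
position: [0.501, 0.1682, 0.0557]
tool_rot: [0.001, 0.781, 0.624, 0.002]
force: [0.3, -0.8, -2.2]
finger_gap: 0.0533
finger_force: 42.9
```

>>> step_arm([
  [[0,0,0],[0,0,0.05],1],
  [[0,0,0],[0,0,0.05],1],
  [[0,0,0],[0,0,0],1],
  [[0,0,0],[0,0,0],1],
])

```text
clock: 9.62
position: [0.501, 0.1682, 0.0548]
tool_rot: [0.001, 0.781, 0.624, 0.002]
force: [0.2, -0.8, 1.7]
finger_gap: 0.0532
finger_force: 43.3
```

The upward force shows the can now bears on the plate. I release it and retreat straight up.

>>> step_arm([
  [[0,0,0],[0,0,0],0.2],
  [[0,0,0],[0,0,0],0.1],
  [[0,0,0],[0,0,0],0],
  [[0,0,0],[0,0,0],-0.2],
  [[0,0,0],[0,0,0],-0.5],
  [[0,0,0],[0,0,0],-1],
  [[0,0,0],[0,0,0],-1],
  [[0,0,0],[0,0,0],-1],
  [[0,0,0],[0,0,0],-1],
  [[0,0,0],[0,0,0],-1],
], newtons=20)

```text
clock: 10.45
position: [0.501, 0.1682, 0.0547]
tool_rot: [0.001, 0.781, 0.624, 0.002]
force: [0.2, -1.1, 0.3]
finger_gap: 0.0854
finger_force: 0.0
```

>>> step_arm([
  [[0,0,0],[0,0,-0.5],-1],
  [[0,0,0],[0,0,-1],-1],
  [[0,0,0],[0,0,-1.5],-1],
  [[0,0,0],[0,0,-2],-1],
  [[0,0,0],[0,0,-2],-1],
  [[0,0,0],[0,0,-2],-1],
  [[0,0,0],[0,0,-2],-1],
  [[0,0,0],[0,0,-2],-1],
  [[0,0,0],[-2.5,0,0],-1],
  [[0,0,0],[-2.5,0,0],-1],
  [[0,0,0],[-2.5,0,0],-1],
  [[0,0,0],[0,0,0],-1],
])

```text
clock: 11.45
position: [0.4827, 0.0922, 0.1856]
tool_rot: [0.001, 0.782, 0.624, 0.001]
force: [0.4, 0.4, 0.2]
finger_gap: 0.0854
finger_force: 0.0
```

Run:
```python
from rig import r
from h import *
p=r.camera_params('wrist');im=r.capture('wrist');np.savez('w4.npz',**p);cv2.imwrite('pics/w4.png',im[...,::-1])
for z in (.086,):
    H=hsv(im).astype(int);m=((H[...,0]<8)|(H[...,0]>172))&(H[...,1]>180)&(H[...,2]>200)
    m[:110]=0
    print(fitc(toz(p,circ(m),z)))
print(r.read_state()['force'])
```

```text
(array([0.49988263, 0.16355355]), np.float64(0.02183520963860553))
[-0.22598498  0.16122926 -0.23048439]
```

View pics/w4.png

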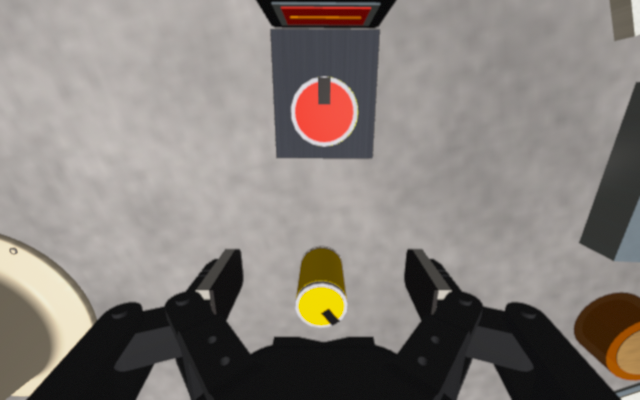

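The red can stands on the spot with its lid centre at (324,111). Its tab points straight at the red window at (325,15), and the can measures within about 2 mm of the spot. The yellow can is undisturbed and the gripper is clear.

```bash
python3 -c "
from rig import r
print(r.close_job())"
```

```text
the job is handed in; nothing more can be done
None
```

The red can is booked in and handed in: it stands released on the scanner spot, about 2 mm off centre by my last camera measurement, with its code facing the window; the other cans were not touched, and the judge returned no verdict.

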